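# Stack a boxed domino gift set in the slanted banding nest

## Task

Make up the gift set in the slanted nest, ready for banding: first the tray of dominoes (open side up), then the green spacer on it, then the dark wooden lid on top, each one lowered in gently, not dropped, and left lying flat, square and fully home between the corner guides. Leave the jar, the roll of tape and the small carton where they stand.

Things in the scene. Friction and masses are not known exactly. Their poses are not given: they have to be found in the camera images.
- nest_floor (a point): Centre of the nest floor, the flat top (83 x 52 mm) of a grey pedestal on a slanted fixture fixed to the table (place and yaw vary); about 62 mm above the table. z: axis of the nest, along which parts go in, pointing up out of its mouth and leaning 0.5 rad (29 degrees) from vertical towards the robot's side. x: up the slope, away from the robot, along the parts' 80 mm length. y: level.
- nest_mouth (a point): Centre of the nest's mouth, 52 mm above the floor along the same z. Four L-shaped aluminium corner guides, 6 mm thick, leave 85 (x) x 61 mm (y) between them, 2.5 mm clear round a part; above the mouth they flare out for 11 mm more. The +y and -y sides each have a 45 mm wide gap in the middle for a finger, open outward and down to a blue plate 12 mm below the floor.
- jig: The fixture's plywood foot, 170 x 130 x 12 mm, fixed to the table; origin at the centre of its underside, 62 mm straight below the nest floor's centre.
- tray_mid (a point): Domino tray, the bottom part: a brown wooden tray 80 (x) x 56 (y) x 32 mm high with six white dominoes lying fixed in it, their tops 4 mm below its rim; about 0.2 kg. It lies flat on the table, open side up. Point at its centre, 16 mm above its underside; z up, x along its 80 mm length. Home in the nest: this point 16 mm above the nest floor along the nest's z axis. Either end may point up the slope.
- spacer_mid (a point): Green spacer, the middle part: a plain green plastic slab 80 (x) x 56 (y) x 16 mm, about 0.04 kg, lying flat on the table. Point at its centre, 8 mm above its underside; axes as for the tray. Home, on the tray: this point 40 mm above the nest floor along the nest's z axis.
- lid_mid (a point): Wooden lid, the top part: a dark wooden slab 80 (x) x 56 (y) x 14 mm with a red disc inlaid in its upper face, about 0.07 kg, lying flat on the table. Point at its centre, 7 mm above its underside; axes as for the tray. Home, on the spacer: this point 55 mm above the nest floor along the nest's z axis.
- tray: The domino tray as a whole; origin at the centre of its underside.
- spacer: The green spacer as a whole; origin at the centre of its underside.
- lid: The wooden lid as a whole; origin at the centre of its underside.
- jar: Bystander: amber jar with a red cap, 64 mm across, 85 mm high, standing; origin at the centre of its underside.
- tape: Bystander: roll of amber packing tape lying flat, 100 mm across, 48 mm high; origin at the centre of its underside.
- carton: Bystander: closed cardboard carton with an orange strip, 100 (x) x 75 (y) x 50 mm high; origin at the centre of its underside.
Things that resemble listed ones, but are neither listed nor needed, are in the scene too. Of the things shaped like the jig, the plywood one is meant. Leave any blue or yellow look-alike of the spacer alone.

How it is judged:
By the outcome, as a careful person would: the job done as asked, in the order asked, and still so for the second after the job is handed in, with the robot touching nothing.
It also fails if it takes over 72 s, if anything falls off the work surface, if the arm or the gripper's body presses on something with over 40 N, if the wrist force passes 120 N, or if a joint passes its speed limit or range.

## Robot

A 6-joint arm with a two-finger parallel gripper is mounted at the origin on the work surface. World frame = base frame: x ahead of the robot, y to its left, z up, the work surface at z = 0. Lengths are in m, angles in rad, forces in N, time in s.
With the tool pointing down it reaches from about 0.3 to 0.85 m from the base axis. Payload 5.4 kg.
Tool frame: the origin (TCP) lies midway between the tips of the shut fingers; the grasp point (between the pads) lies 19 mm behind it; z points along the fingers, y is the line along which they close (so a half turn about z gives the same grasp; the last joint's range is limited). The gripper opens to 85 mm and grips with 20 to 120 N. Pads are 22 mm wide; open, the fingers measure 114 mm over their backs; the gripper's body (76 mm by 85 mm) begins 54 mm behind the grasp point. The pads swing forward as they close: fully open they stand 13 mm farther back than shut.
Start: joints at [1.076, 0.158, 1.597, -0, 1.386, -0.21], TCP at [0.162, 0.552, 0.231] pointing down, gripper open.
Joint ranges: [-2.91, 2.91], [-0.94, 2.29], [0.18, 2.7], [-1.29, 4.43], [0.17, 2.64], [-3, 3]. Speed limits (rad/s): [2.57, 2.57, 3.14, 3.14, 3.14, 3.14].

## Interface

Orientations are given as a unit quaternion [x, y, z, w].
In Python, from plant import read_state, cams, workorder gives the robot as it stands.
- The arm moves only by the shell command python3 -m inch 'ROWS' [FORCE]. ROWS is JSON, a list of rows, each a list of 3 entries, a list of its own where there are three numbers: the shift along the tool's x, y, z in mm, then the turn about the tool's z in rad, then the closure, from 0 (fully open) to 1 (shut). In form: [[[dx, dy, dz], turn, grip], ...]. A call has 1 to 12 rows; each row shifts and turns the commanded pose from where the row before left it, along the tool's axes as they then stand; what a row does not reach is not made up. A row lasts 1/10 s, in which the tool goes at most 50 mm and 8.59 degrees, less where a joint would pass 70% of its speed; a pose out of reach is approached as far as the arm can. A call is refused whole if a number of a shift passes 50 or a number of a turn 0.15, either way. A call with a gripper value outside its range is refused whole. The fingers move at their own pace and stop on an object; FORCE is the grip in N (left out, the last holds). Time passes only in rows, so rows that do not move let the fingers close. It gives the time, the measured TCP pose, the force, the opening and the grip force at its end, in the units of the state.
- read_state(): the state, without advancing time (a new reading comes with each control period).
- cams.read_camera(name): name is "scene" or "top" or "wrist"; returns (picture, depth): 480x640x3 uint8, blue, green, red; 480x640 float32, m along the optical axis (not along the pixel's ray), 0 where there is no reading.
- cams.camera_model(name): a dict with "mtx" (3x3 intrinsics, pixels), "D" ([k1, k2, p1, p2, k3] as OpenCV has them; the pictures are not rectified), "xyz" and "attitude" of the camera in the world. Camera axes: x right, y down, z forward; pixel columns grow to the right and rows downward; lengths in m; the calibration is good to about 2 mm. A picture is of the moment at which its call begins: read the wrist's pose just before it. camera_model takes no time and is no camera call; for the wrist camera it gives the pose at the moment of the call.
- workorder.finish_job(): hands the job in; it is judged then, once.
The state is a dict: "time": time; "joint_pos": joint angles; "joint_velocities": joint speeds; "joint_torque": joint torques, N m; "ee_pos": TCP position; "tool_rot": TCP orientation; "contact_force": force on the tool from outside, world axes, zero at the start; "wrist_torque": the same for the moment, N m; "opening": finger opening in m; "grasp_force": force on a finger pad.
Only numpy, scipy, OpenCV 4.12 (cv2) and the standard library are available. Lean on these libraries where they do the work, as an engineer would, in place of code of your own. Each camera call takes 0.05 s, during which the arm holds its last target. There are 200 camera calls.

## Working session

There is one attempt and no reset: what is moved stays moved. The work goes in short steps, Python scripts to look and compute and a shell command to move; the robot and the scene stay as the last step left them, time stands still between calls to the robot, and variables do not carry over. Pictures are saved under pics/ and viewed, at most 10 in all, crops included, and the job is handed in when it is done.

```bash
ls; mkdir -p pics
python3 - <<'E'
from plant import read_state,cams,workorder
import cv2,numpy as np
print(read_state())
for n in ["scene","top"]:
    m=cams.camera_model(n);print(n,m)
    p,d=cams.read_camera(n);cv2.imwrite(f"pics/{n}0.png",p);np.savez(f"pics/{n}0.npz",p=p,d=d)
E
python3 -m inch --help | head -40
```

```text
pics
{'time': 0.0, 'joint_pos': array([ 1.07591712e+00,  1.59096076e-01,  1.59822456e+00, -2.74228139e-05,
        1.38617969e+00, -2.10113151e-01]), 'joint_velocities': array([-0.0001656 ,  0.001916  ,  0.0010352 ,  0.00108764, -0.00097136,
        0.00050684]), 'joint_torque': array([ 1.37427987e-04, -3.96012068e+01, -3.31427228e+01, -1.89198258e-04,
        8.49033619e-03,  1.68646682e-05]), 'ee_pos': array([0.16128335, 0.55129783, 0.23029431]), 'tool_rot': array([ 1.41899862e-01,  9.89880558e-01, -8.99840343e-04, -3.16656280e-04]), 'contact_force': array([-0.10865426, -0.60469156,  0.38445451]), 'wrist_torque': array([0.04599736, 0.04138833, 0.04700877]), 'grasp_force': 0.0, 'opening': 0.08536850814304697}
scene {'mtx': array([[544.27434257,   0.        , 326.44219939],
       [  0.        , 544.27434257, 241.45869583],
       [  0.        ,   0.        ,   1.        ]]), 'D': array([0.02976205, 0.        , 0.        , 0.        , 0.        ]), 'xyz': array([ 1.53717601, -0.03546703,  1.06163065]), 'attitude': array([ 0.67033351,  0.63393554, -0.265509  , -0.27979222])}
top {'mtx': array([[467.84959047,   0.        , 329.8783501 ],
       [  0.        , 467.84959047, 244.48742522],
       [  0.        ,   0.        ,   1.        ]]), 'D': array([0.01050531, 0.        , 0.        , 0.        , 0.        ]), 'xyz': array([0.36040717, 0.00458004, 1.10966135]), 'attitude': array([-0.7015617 ,  0.70686731, -0.05666588,  0.07027636])}invalid input: not JSON, or not a number
```

View pics/top0.png

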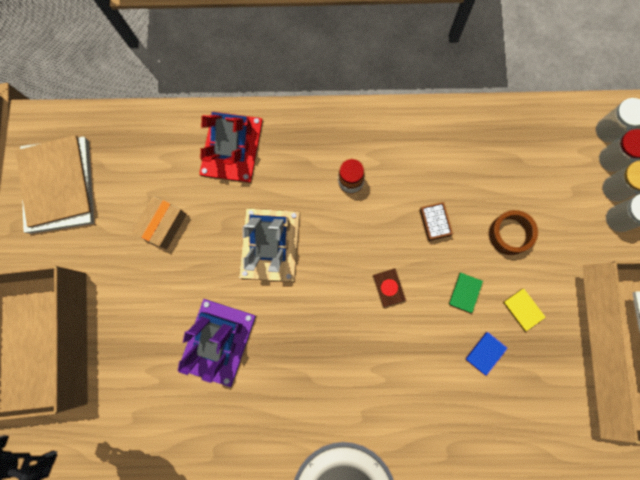

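View pics/scene0.png

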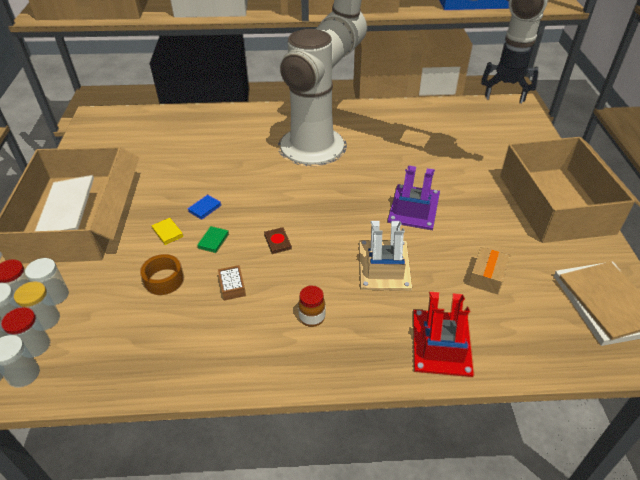

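Top view: the plywood jig is at (267,245), with red (230,145) and purple (215,343) copies that I rule out by colour. The tray is at (436,222), the green spacer at (466,293), with yellow (524,310) and blue (486,354) look-alikes. The lid with its red disc is at (389,288). I'll localise each of them and make one enlarged crop to confirm.

```bash
cat > h.py <<'E'
import cv2,numpy as np
from scipy.spatial.transform import Rotation as R
from plant import read_state,cams
def pts(p,d,m):
    h,w=d.shape;v,u=np.mgrid[:h,:w]
    uv=np.stack([u,v],-1).reshape(-1,1,2).astype(float)
    n=cv2.undistortPoints(uv,m["mtx"],m["D"]).reshape(h,w,2)
    c=np.dstack([n[...,0]*d,n[...,1]*d,d])
    P=c@R.from_quat(m["attitude"]).as_matrix().T+m["xyz"]
    P[d==0]=np.nan
    return P
def grab(n):
    m=cams.camera_model(n);p,d=cams.read_camera(n);return p,pts(p,d,m)
def rect(P,mask):
    q=P[mask][:,:2]; r=cv2.minAreaRect((q*1000).astype(np.float32))
    return np.array(r[0]).round(1),np.array(r[1]).round(1),r[2]
E
python3 - <<'E'
from h import *
m=cams.camera_model("top");f=np.load("pics/top0.npz");p=f["p"];P=pts(p,f["d"],m)
for n,(u,v),zr in [("tray",(436,222),(.02,.045)),("spacer",(466,293),(.008,.03)),("lid",(389,288),(.007,.03))]:
    b=np.zeros(P.shape[:2],bool);b[v-26:v+27,u-26:u+27]=1
    k=b&(P[...,2]>zr[0])&(P[...,2]<zr[1])
    c=rect(P,k);print(n,c,k.sum(),np.nanmedian(P[k][:,2]))
# jig
b=np.zeros(P.shape[:2],bool);b[200:290,230:310]=1
k=b&(P[...,2]>.006)&(P[...,2]<.018);print("foot",rect(P,k),np.nanmedian(P[k][:,2]))
b=np.zeros(P.shape[:2],bool);b[225:255,255:280]=1
k=b&(P[...,2]>.04)&(P[...,2]<.09)
print("bg",np.median(p[k],0))
print("table",np.nanmedian(P[300:320,330:350,2]))
np.set_printoptions(precision=3,suppress=True)
for v in range(205,290,6): print(v,(P[v,240:300:6,2]*1000).round())
crop=p[200:310,230:560];cv2.imwrite("pics/crop1.png",cv2.resize(crop,None,fx=2.4,fy=2.4,interpolation=cv2.INTER_CUBIC))
E
```

```text
tray (array([ 612.9, -225.2]), array([80.6, 57.1]), 12.957429885864258) 838 0.029014339874176454
spacer (array([ 442.4, -295. ]), array([70.1, 81.9]), 67.73109436035156) 902 0.016358882975540223
lid (array([ 457.1, -111.4]), array([79.8, 56.6]), 16.941925048828125) 832 0.014346887819156273
foot (array([555.3, 174.6]), array([136.7, 186.9]), 85.850830078125) 0.011681026889795332
bg [89. 93. 91.]
table 0.00014199404066694843
205 [ 1.  4. -4. -1.  3. -1. -6. -3.  3.  1.]
211 [-1. 11. 15. 10. 13. 12. 11. 11. 12.  1.]
217 [-3. 16. 73. 75. 75. 77. 78. 77. 14. 12.]
223 [ -3.  10. 116.  76.  80.  81. 106.  80.  39.   9.]
229 [ -1. 128.  81.  73.  74. 128. 134.  68.  35.  12.]
235 [  3. 124.  53.  68.  67.  67. 127.  56.  14.  11.]
241 [ 3. 14. 46. 60. 59. 64. 62. 48. 11. 10.]
247 [-3. 13. 40. 53. 52. 58. 56. 46. 11. 12.]
253 [-5. 11. 51. 45. 45. 50. 46. 34. 10. 14.]
259 [  2. 100.  56.  53.  29.  30. 100.  30.   7.  11.]
265 [16. nan 86. 12. 14. 82. 94. 11. 11. 12.]
271 [15.  8.  9. 13. 15. 95. 95. 12. 11.  8.]
277 [17. 18.  9.  8.  9.  9. 12. 13. 15.  1.]
283 [ 0. -0.  1.  3. -2.  1. -4. -1. -5. -1.]
289 [ 2.  0. -2. -2. -1. -2.  2. -0.  5.  4.]
```

View pics/crop1.png

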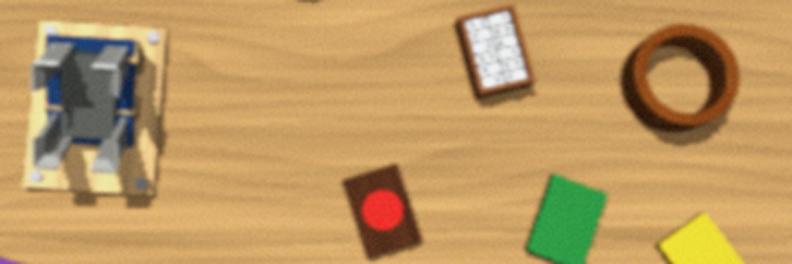

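The crop confirms it: plywood jig on the left, domino tray at crop (495,52), dark lid with red disc at (383,210), green spacer at (567,220). Next I'll get the wrist-camera geometry and the move towards the nest.

```bash
cat >> h.py <<'E'
def go(x,y,z,yaw=None,s=None):
    """needed turn (rad) so tool y points at yaw (deg, mod 180), then shift (mm) in turned tool axes"""
    s=s or read_state();T=R.from_quat(s["tool_rot"]).as_matrix()
    cur=np.degrees(np.arctan2(T[1,1],T[0,1]));dt=0
    if yaw is not None:
        dt=-np.radians((yaw-cur+90)%180-90)   # tool z is down
        T=T@R.from_rotvec([0,0,dt]).as_matrix()
    print("t %.2f tcp %s yaw %.1f j6 %.2f | turn %.3f shift %s"%(s["time"],(s["ee_pos"]*1000).round(1),cur,s["joint_pos"][5],dt,(T.T@(np.array([x,y,z])-s["ee_pos"])*1000).round(1)))
E
python3 - <<'E'
from h import *
s=read_state();m=cams.camera_model("wrist");T=R.from_quat(s["tool_rot"])
print(m["mtx"],m["D"],"cam in tool",T.inv().apply(m["xyz"]-s["ee_pos"]),(T.inv()*R.from_quat(m["attitude"])).as_matrix().round(3))
go(.50,.19,.36,86)
E
```

```text
[[345.39293448   0.         317.77021981]
 [  0.         345.39293448 240.38928294]
 [  0.           0.           1.        ]] [-0.02983741  0.          0.          0.          0.        ] cam in tool [ 0.07542197 -0.00074577 -0.14138665] [[ 0.001 -0.956 -0.295]
 [ 1.     0.001  0.001]
 [-0.    -0.295  0.956]]
t 0.10 tcp [161.3 551.3 230.4] yaw 73.7 j6 -0.21 | turn -0.215 shift [-363.  -337.  -129.3]
```

```bash
python3 -m inch '[[[0,0,0],-0.11,0],[[0,0,0],-0.11,0],[[-36,-34,-8],0,0],[[-36,-34,-8],0,0],[[-36,-34,-8],0,0],[[-36,-34,-8],0,0],[[-36,-34,-8],0,0],[[-36,-34,-8],0,0],[[-36,-34,-8],0,0],[[-36,-34,-8],0,0],[[-36,-34,-8],0,0],[[-36,-34,-8],0,0]]'
python3 -m inch '[[[0,0,0],0,0],[[0,0,0],0,0]]'
python3 - <<'E'
from h import *
p,P=grab("wrist");cv2.imwrite("pics/w1.png",p);np.savez("pics/w1.npz",p=p,P=P);go(.5,.18,.3,86)
E
```

```text
time: 1.3
ee_pos: [0.4986, 0.1886, 0.311]
tool_rot: [0.033, 0.999, 0.0, -0.0]
contact_force: [0.9, 1.1, 0.7]
opening: 0.0856
grasp_force: 0.0
time: 1.5
ee_pos: [0.4978, 0.1897, 0.3105]
tool_rot: [0.033, 0.999, 0.0, -0.001]
contact_force: [-0.1, -0.2, -0.1]
opening: 0.0854
grasp_force: 0.0
t 1.55 tcp [497.1 190.7 310.4] yaw 86.3 j6 -1.37 | turn 0.005 shift [ -3.6 -10.4  10.4]
```

View pics/w1.png

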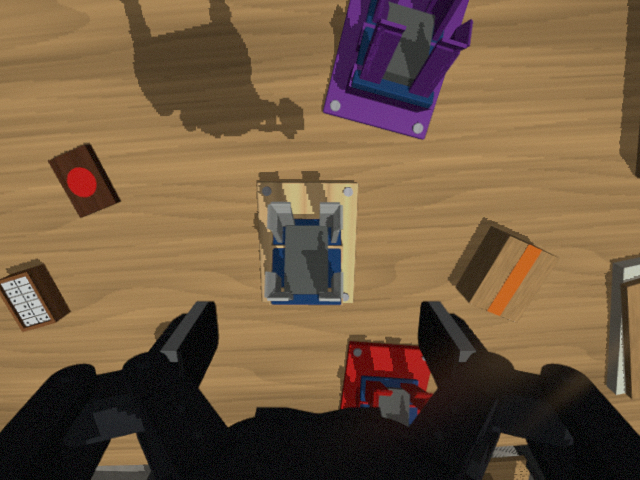

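Wrist view: the nest is centred at about (306,255). Its floor spans (285–327, 225–295), the robot-side guides are at the top (y≈220) and the uphill guides at the bottom (y≈285). The foot corners are at about (258,182), (358,182) and (353,303).

Run:
```python
from h import *
np.set_printoptions(precision=2,suppress=True)
f=np.load("pics/w1.npz");p=f["p"].astype(int);P=f["P"]*1000
q=P[232:288,290:322].reshape(-1,3);q=q[np.isfinite(q[:,0])]
for _ in range(4):
    A=np.c_[q[:,:2],np.ones(len(q))];c=np.linalg.lstsq(A,q[:,2],rcond=None)[0];r=q[:,2]-A@c;q=q[abs(r)<3]
print("floor: tilt",np.degrees(np.arctan(np.hypot(*c[:2]))),"yaw",np.degrees(np.arctan2(c[1],c[0])),"n",len(q),"sd",r.std())
b=np.zeros(p.shape[:2],bool);b[165:320,235:375]=1
k=b&(P[...,2]>7)&(P[...,2]<17)&(p[...,2]>90)&(p[...,2]>p[...,0]+25)
print("foot",rect(P/1000,k),k.sum())
hsv=cv2.cvtColor(f["p"],cv2.COLOR_BGR2HSV)
g=np.zeros_like(b);g[200:310,255:350]=1
n=np.array([-c[0],-c[1],1]);n/=np.linalg.norm(n);
x=np.array([c[0],c[1],0]);x/=np.linalg.norm(x);y=np.array([-x[1],x[0],0]);X=np.cross(y,n)
ctr=np.array(rect(P/1000,k)[0]);C=np.array([*ctr,c[0]*ctr[0]+c[1]*ctr[1]+c[2]]);print("C",C)
L=(P-C)@np.c_[X,y,n]
kk=g&(L[...,2]>15)&(L[...,2]<70)
l=L[kk];print("guides x",np.percentile(l[:,0],[1,5,50,95,99]),"y",np.percentile(l[:,1],[1,5,50,95,99]),"z",np.percentile(l[:,2],[1,50,90,95,99]))
for s in (-1,1):
  for t in (-1,1):
    w=l[(l[:,0]*s>15)&(l[:,1]*t>10)&(l[:,2]<50)];w2=l[(l[:,0]*s>15)&(l[:,1]*t>10)&(l[:,2]>50)]
    print(s,t,len(w),np.percentile(w,[3,50,97],axis=0).ravel(),len(w2),np.percentile(w2,[3,50,97],axis=0).ravel())
# floor edges
fl=L[g&(abs(L[...,2])<3)];print("floor ext",np.percentile(fl,[2,98],axis=0))
# green spacer yaw from top
m=cams.camera_model("top");t=np.load("pics/top0.npz");Q=pts(t["p"],t["d"],m);tp=t["p"].astype(int)
k=(tp[...,1]>tp[...,2]+40)&(tp[...,1]>tp[...,0]+30);k[:,:440]=0;k[:,495:]=0;k[:260]=0;k[325:]=0;print("spacer",rect(Q,k),k.sum())
```

```text
floor: tilt 28.58123392710723 yaw -4.383044058153314 n 1782 sd 0.8978796325495613
foot (array([564.1, 170.2]), array([130.4, 170.1]), 85.79595947265625) 4430
C [564.1  170.2   60.61]
guides x [-50.73 -48.32 -25.48  49.25  51.2 ] y [-39.14 -37.23 -16.92  37.25  39.34] z [16.41 57.9  63.41 63.91 64.71]
-1 -1 223 [-44.76 -35.28  15.95 -41.88 -28.41  34.11 -22.02 -15.53  49.68] 433 [-50.44 -39.08  52.26 -42.92 -32.22  59.75 -22.4  -16.57  64.14]
-1 1 163 [-42.64  15.57  16.68 -42.1   26.46  30.91 -22.06  35.74  47.64] 437 [-50.94  17.29  51.36 -42.81  32.1   60.02 -22.57  39.39  64.26]
1 -1 90 [ 23.42 -30.53  16.12  34.73 -30.36  32.48  48.92 -15.3   48.7 ] 420 [ 24.39 -39.03  52.14  43.07 -32.6   60.36  51.57 -16.63  64.2 ]
1 1 19 [24.05 23.92 24.08 32.35 30.68 25.17 41.79 30.74 49.08] 390 [24.06 17.   51.81 42.63 32.43 60.39 51.1  39.04 64.6 ]
floor ext [[-40.06 -25.31  -1.79]
 [ 39.89  25.84   1.6 ]]
spacer (array([ 444. , -289.2]), array([50.8, 79.1]), 67.6032943725586) 817
```

Run:
```python
from h import *
go(.585,-.22,.2,103)
```

```text
t 1.55 tcp [497.1 190.7 310.4] yaw 86.3 j6 -1.37 | turn -0.292 shift [   6.6 -420.   110.1]
```

```bash
python3 -m inch '[[[0,0,0],-0.146,0],[[0,0,0],-0.146,0],[[0,-42,11],0,0],[[0,-42,11],0,0],[[1,-42,11],0,0],[[1,-42,11],0,0],[[1,-42,11],0,0],[[1,-42,11],0,0],[[1,-42,11],0,0],[[1,-42,11],0,0],[[0,-42,11],0,0],[[0,-42,11],0,0]]' >/dev/null
python3 -m inch '[[[0,0,0],0,0],[[0,0,0],0,0]]'
python3 - <<'E'
from h import *
p,P=grab("wrist");cv2.imwrite("pics/w2.png",p);np.savez("pics/w2.npz",p=p,P=P)
c=P[...,:2]-[.613,-.225]
k=(P[...,2]>.022)&(P[...,2]<.042)&(np.hypot(c[...,0],c[...,1])<.055)
r=rect(P,k);print(r,k.sum(),np.nanpercentile(P[k][:,2],[5,50,95]))
go(r[0][0]/1e3,r[0][1]/1e3,.1,None)
E
```

```text
time: 2.95
ee_pos: [0.5862, -0.2187, 0.2001]
tool_rot: [-0.114, 0.994, 0.001, -0.001]
contact_force: [1.3, 1.0, -0.2]
opening: 0.0853
grasp_force: 0.0
(array([ 614.8, -226.6]), array([81.2, 56.1]), 12.845141410827637) 4779 [0.02487659 0.02714328 0.03144418]
t 3.00 tcp [ 586.5 -218.1  200.8] yaw 103.1 j6 -2.35 | turn 0.000 shift [-25.7 -14.8 100.8]
```

View pics/w2.png

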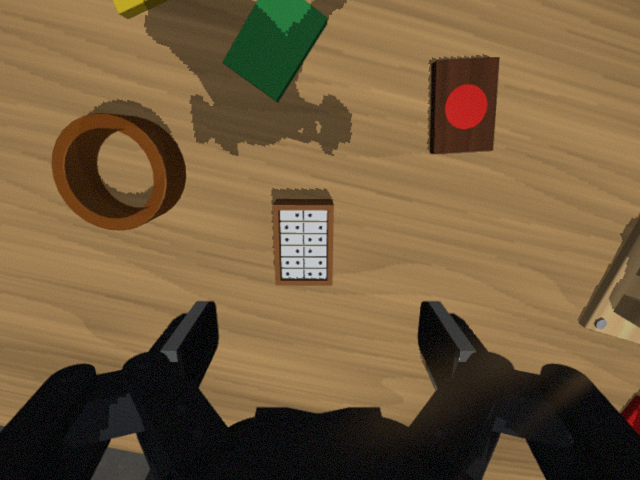

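```bash
python3 -m inch '[[[-5,-5,40],0,0],[[-5,-5,40],0,0],[[-6,-5,40],0,0],[[0,0,40],0,0],[[0,0,18],0,0],[[0,0,6],0,0],[[0,0,0],0,0]]'
python3 -m inch '[[[0,0,0],0,1],[[0,0,0],0,1],[[0,0,0],0,1],[[0,0,0],0,1],[[0,0,0],0,1],[[0,0,0],0,1]]' 40
python3 - <<'E'
from h import *
go(.6051,-.2288,.0165,102.9)
f=np.load("pics/w2.npz");p=f["p"].astype(int);P=f["P"]
k=(P[...,2]>.008)&(P[...,2]<.025)&(np.hypot(P[...,0]-.457,P[...,1]+.111)<.055);print("lid",rect(P,k),k.sum(),np.median(P[k][:,2]))
E
```

```text
time: 3.7
ee_pos: [0.606, -0.2304, 0.0179]
tool_rot: [-0.114, 0.993, -0.0, 0.0]
contact_force: [-0.0, 0.6, 0.3]
opening: 0.0855
grasp_force: 0.0
time: 4.3
ee_pos: [0.607, -0.2319, 0.0197]
tool_rot: [-0.113, 0.994, -0.001, 0.002]
contact_force: [-0.9, 1.6, 7.5]
opening: 0.0546
grasp_force: 43.3
t 4.30 tcp [ 607.  -231.9   19.7] yaw 103.0 j6 -2.35 | turn 0.002 shift [1.2 3.5 3.2]
lid (array([ 458.3, -112.5]), array([80.8, 57.4]), 16.517282485961914) 5881 0.012919378236299961
```

```bash
python3 -m inch '[[[0,0,-5],0,1],[[0,0,-25],0,1],[[0,0,-45],0,1],[[0,0,-45],0,1],[[0,0,-45],0,1],[[0,0,-25],0,1],[[0,0,0],0,1]]'
python3 - <<'E'
from h import *
go(.5362,.1723,.195,85.7)
E
```

```text
time: 5.0
ee_pos: [0.6078, -0.2327, 0.213]
tool_rot: [-0.113, 0.994, -0.003, 0.004]
contact_force: [0.9, 0.2, -1.6]
opening: 0.0547
grasp_force: 43.2
t 5.00 tcp [ 607.8 -232.7  213. ] yaw 103.0 j6 -2.35 | turn 0.302 shift [101.9 398.6  15.2]
```

```bash
python3 -m inch '[[[0,0,0],0.1,1],[[0,0,0],0.1,1],[[0,0,0],0.1,1],[[5,20,0],0,1],[[11,40,0],0,1],[[11,45,0],0,1],[[11,45,0],0,1],[[11,45,0],0,1],[[11,45,0],0,1],[[11,45,0],0,1],[[11,45,0],0,1],[[11,42,5],0,1]]' >/dev/null
python3 -m inch '[[[9,27,9],0,1],[[0,0,0],0,1],[[0,0,0],0,1]]'
python3 - <<'E'
from h import *
go(.5362,.1723,.165,85.7)
p,P=grab("scene");cv2.imwrite("pics/s1.png",cv2.resize(p[130:310,320:480],None,fx=3.3,fy=3.3,interpolation=cv2.INTER_CUBIC))
E
```

```text
time: 6.5
ee_pos: [0.5314, 0.1743, 0.191]
tool_rot: [0.036, 0.999, -0.001, -0.002]
contact_force: [0.2, -1.4, -2.9]
opening: 0.0547
grasp_force: 43.2
t 6.50 tcp [531.4 174.3 191. ] yaw 85.9 j6 -1.40 | turn 0.004 shift [-5.  -1.6 26. ]
```

View pics/s1.png

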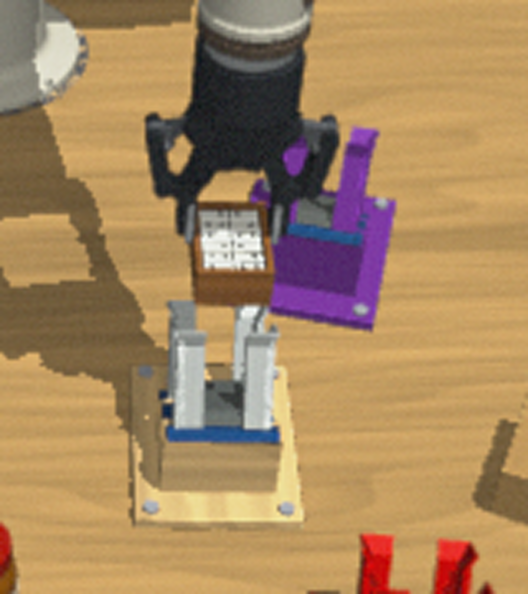

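The tray is held level above the nest, which is at about (225,390) in the crop. I'll lower its front end onto the uphill guide tops to tilt it, watching the force.

```bash
python3 -m inch '[[[-5,-2,10],0,1],[[0,0,10],0,1],[[0,0,5],0,1],[[0,0,3],0,1],[[0,0,0],0,1]]' |sed -n 2,4p
python3 -m inch '[[[0,0,3],0,1],[[0,0,3],0,1],[[0,0,0],0,1]]' |sed -n 2,4p
python3 -m inch '[[[0,0,3],0,1],[[0,0,3],0,1],[[0,0,0],0,1]]' |sed -n 2,4p
python3 - <<'E'
from h import *
go(.5362,.1723,.145,85.7)
print(read_state()["wrist_torque"])
E
```

```text
ee_pos: [0.5372, 0.1715, 0.1643]
tool_rot: [0.037, 0.999, -0.0, -0.001]
contact_force: [-0.4, 0.5, -1.8]
ee_pos: [0.5383, 0.172, 0.1604]
tool_rot: [0.036, 0.999, 0.0, 0.001]
contact_force: [-2.3, -0.0, 3.3]
ee_pos: [0.538, 0.1724, 0.1553]
tool_rot: [0.036, 0.999, 0.0, 0.001]
contact_force: [-6.4, 0.6, 10.4]
t 7.65 tcp [538.  172.4 155.3] yaw 85.9 j6 -1.40 | turn 0.003 shift [ 1.8 -0.2 10.3]
[ 0.05818109  0.73885624 -0.08970194]
```

```bash
python3 -m inch '[[[0,0,0],0,1],[[0,0,2],0,1],[[0,0,2],0,1],[[0,0,0],0,1]]' 25 |sed -n 2,6p
python3 -m inch '[[[0,0,3],0,1],[[0,0,3],0,1],[[0,0,0],0,1]]' |sed -n 2,6p
python3 - <<'E'
from h import *
go(.5362,.1723,.142,85.7)
p,P=grab("scene");cv2.imwrite("pics/s2.png",cv2.resize(p[150:300,340:440],None,fx=4,fy=4,interpolation=cv2.INTER_CUBIC))
w=P[150:260,340:440]*1000;yaw=np.radians(-4.3);d=w-[564.1,170.2,61.3];h=d[...,0]*np.cos(yaw)+d[...,1]*np.sin(yaw);l=-d[...,0]*np.sin(yaw)+d[...,1]*np.cos(yaw)
k=(abs(l)<20)&(d[...,2]>66)&(h<25)&(h>-75)
c=p[150:260,340:440].astype(int);k&=c.sum(-1)>420
q=np.c_[h[k],d[...,2][k]];a=np.polyfit(q[:,0],q[:,1],1);r=abs(q[:,1]-np.polyval(a,q[:,0]))<5;a=np.polyfit(*q[r].T,1);print("domino tilt",np.degrees(np.arctan(a[0])),a,r.sum(),q[r][:,0].min(),q[r][:,0].max())
E
```

```text
ee_pos: [0.5374, 0.1725, 0.1514]
tool_rot: [0.036, 0.999, 0.0, -0.0]
contact_force: [-9.6, 0.9, 12.6]
opening: 0.0546
grasp_force: 48.5
ee_pos: [0.5365, 0.1726, 0.1448]
tool_rot: [0.036, 0.999, 0.0, -0.001]
contact_force: [-11.1, 1.3, 12.9]
opening: 0.0545
grasp_force: 52.1
t 8.35 tcp [536.5 172.6 144.8] yaw 85.9 j6 -1.40 | turn 0.003 shift [ 0.3 -0.3  2.8]
domino tilt 81.02510537465773 [  6.33170639 229.10053355] 17 -21.012776818816377 12.281007889546459
```

```bash
cat >> h.py <<'E'
YAW=np.radians(-4.3);C=np.array([564.1,170.2,61.3])
def nest(P):
    d=P*1000-C;h=d[...,0]*np.cos(YAW)+d[...,1]*np.sin(YAW);l=-d[...,0]*np.sin(YAW)+d[...,1]*np.cos(YAW)
    return h,l,d[...,2]
def npose(s=None):
    s=s or read_state();h,l,v=nest(s["ee_pos"]);c,sn=np.cos(.5),np.sin(.5)
    print("t %.2f tcp h %.1f l %.1f v %.1f | nest x %.1f z %.1f F %s op %.4f g %.0f"%(s["time"],h,l,v,h*c+v*sn,-h*sn+v*c,s["contact_force"].round(1),s["opening"],s["grasp_force"]))
def tilt(white=True,vmin=40):
    p,P=grab("wrist");h,l,v=nest(P);s=read_state();th,_,tv=nest(s["ee_pos"])
    k=(abs(l)<22)&(v>vmin)&(v<tv+60)&(abs(h-th)<75)
    if white: k&=p.max(-1).astype(int)>110
    q=np.c_[h[k],v[k]];
    if len(q)<50: print("few",len(q));return p,P
    best=None;rng=np.random.default_rng(0)
    for _ in range(400):
        i,j=rng.integers(0,len(q),2)
        if abs(q[i,0]-q[j,0])<8: continue
        a=(q[j,1]-q[i,1])/(q[j,0]-q[i,0])
        if abs(a)>1.2: continue
        r=abs(q[:,1]-q[i,1]-a*(q[:,0]-q[i,0]))<1.5
        if best is None or r.sum()>best.sum(): best=r
    a=np.polyfit(*q[best].T,1)
    print("tilt %.1f n %d/%d h %s v %s"%(np.degrees(np.arctan(a[0])),best.sum(),len(q),np.percentile(q[best][:,0],[1,99]).round(1),np.percentile(q[best][:,1],[1,99]).round(1)))
    return p,P
E
python3 - <<'E'
from h import *
npose();p,P=tilt();cv2.imwrite("pics/w3.png",p)
E
```

```text
t 8.40 tcp h -27.6 l 0.3 v 83.6 | nest x 15.8 z 86.6 F [-10.9   1.2  11.9] op 0.0549 g 52
tilt 19.6 n 12478/12999 h [-53.    7.9] v [ 84.4 106.6]
```

View pics/w3.png

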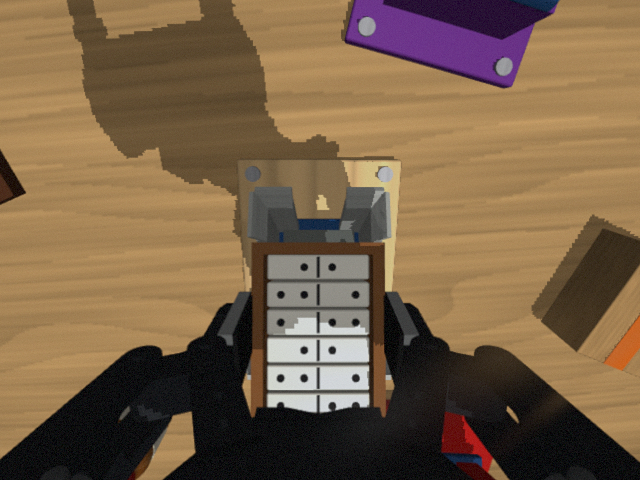

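The wrist view shows the tray tilting in the grip, dominoes visible at (318,335), uphill end towards the picture bottom. Tilt is 19.6°, so I continue.

```bash
python3 -m inch '[[[0,0,3],0,1],[[0,0,3],0,1],[[0,0,2],0,1],[[0,0,0],0,1]]' |sed -n 2,4p
python3 -c "
from h import *
npose();tilt()"
```

```text
ee_pos: [0.5358, 0.1726, 0.1364]
tool_rot: [0.036, 0.999, 0.0, -0.002]
contact_force: [-12.8, 0.8, 12.6]
t 8.85 tcp h -28.4 l 0.3 v 75.1 | nest x 11.1 z 79.6 F [-12.8   0.8  12.6] op 0.0550 g 57
tilt 29.3 n 12383/13119 h [-52.7   1.4] v [ 73.4 104.1]
```

```bash
python3 -m inch '[[[3,0,-5],0,1],[[1,0,-2],0,1],[[5,0,3],0,1],[[6,0,3],0,1],[[6,0,3],0,1],[[4,0,2],0,1],[[0,0,0],0,1],[[0,0,0],0,1]]' |sed -n 2,4p
cat >> h.py <<'E'
def edge(P,p,lo=-70,hi=70,vmin=None):
    "rim of a part: nest coords of points near highest plane"
    h,l,v=nest(P);c,s=np.cos(.5),np.sin(.5)
    return h*c+v*s,l,-h*s+v*c
E
python3 - <<'E'
from h import *
npose();p,P=tilt()
x,l,z=edge(P,p);pp=p.astype(int)
cv2.imwrite("pics/w4.png",p);np.savez("pics/w4.npz",p=p,P=P)
b=(pp[...,2]>pp[...,0]+20)&(pp[...,2]<200)&(abs(l)<34)&(abs(x)<50)&(z>75)
print("brown",b.sum(),"x",np.percentile(x[b],[1,2,5]),"l",np.percentile(l[b],[1,50,99]),"z",np.percentile(z[b],[5,50,95]))
w=(pp.max(-1)>110)&(abs(l)<24)&(z>75)&(abs(x)<50);print("white z",np.percentile(z[w],[5,50,95]),"x",x[w].min())
n=b&(z>np.percentile(z[b],50)); 
print("rim yaw rect",cv2.minAreaRect(np.c_[x[b],l[b]].astype(np.float32)))
E
```

```text
ee_pos: [0.5127, 0.1736, 0.131]
tool_rot: [0.036, 0.999, 0.0, 0.0]
contact_force: [-0.7, 0.0, -1.5]
t 9.70 tcp h -51.6 l -0.4 v 69.7 | nest x -11.8 z 85.9 F [-0.7  0.  -1.5] op 0.0545 g 55
tilt 28.5 n 12155/12857 h [-76.1 -21.3] v [68.3 98.3]
brown 6650 x [-39.80690871 -39.54607663 -38.87388967] l [-28.82624539  -1.24302903  26.77974244] z [ 92.83120149 100.31596619 101.72211253]
white z [95.26362908 96.43194845 97.64123663] x -34.56634631756832
rim yaw rect ((-4.697265625, 0.40361785888671875), (64.03936767578125, 71.95079040527344), 88.4769287109375)
```

The tray is now in line with the nest: tilt 28.5°, near edge x=-39.9, lateral centre about -1 mm, bottom 68 mm above the floor. I lower it along the nest axis, watching the force.

```bash
python3 -m inch '[[[-2.4,1,4.4],0,1],[[-3.8,0,7],0,1],[[-3.8,0,7],0,1],[[0,0,0],0,1]]' |sed -n 4p
python3 -c "
from h import *
npose()"
python3 -m inch '[[[-3.8,0,7],0,1],[[-3.8,0,7],0,1],[[-2.4,0,4.4],0,1],[[0,0,0],0,1]]' |sed -n 4p
python3 -c "
from h import *
npose();p,P=tilt()"
```

```text
contact_force: [-0.3, 0.2, -1.1]
t 10.15 tcp h -42.0 l 0.3 v 49.7 | nest x -13.1 z 63.7 F [-0.3  0.2 -1.1] op 0.0548 g 55
contact_force: [-0.4, 0.6, -2.7]
t 10.55 tcp h -31.9 l 0.4 v 31.9 | nest x -12.7 z 43.3 F [-0.4  0.6 -2.7] op 0.0549 g 55
tilt 28.3 n 8637/9236 h [-39.4  -1.3] v [40.2 60.6]
```

```bash
for i in 1; do python3 -m inch '[[[-3.4,0,5.3],0,1],[[-2.9,0,5.3],0,1],[[0,0,0],0,1]]' |sed -n 4p;python3 -c "
from h import *
npose()"; python3 -m inch '[[[-1.9,0,3.5],0,1],[[0,0,0],0,1]]' |sed -n 4p;python3 -c "
from h import *
npose()";python3 -m inch '[[[-1.9,0,3.5],0,1],[[0,0,0],0,1]]' |sed -n 4p;python3 -c "
from h import *
npose();p,P=tilt(True,15)"; done
```

```text
contact_force: [-0.1, 0.0, -1.9]
t 10.90 tcp h -25.5 l 0.4 v 21.4 | nest x -12.1 z 31.0 F [-0.1  0.  -1.9] op 0.0548 g 55
contact_force: [-0.8, 0.4, -1.0]
t 11.10 tcp h -23.6 l 0.6 v 18.3 | nest x -11.9 z 27.4 F [-0.8  0.4 -1. ] op 0.0550 g 55
contact_force: [-1.5, -0.7, -4.3]
t 11.30 tcp h -22.3 l 0.5 v 14.4 | nest x -12.6 z 23.3 F [-1.5 -0.7 -4.3] op 0.0548 g 56
tilt 28.3 n 11581/12867 h [-43.2   8.2] v [15.3 43. ]
```

```bash
python3 -m inch '[[[-1.0,0,1.8],0,1],[[0,0,0],0,1]]' |sed -n 4p;python3 -c "
from h import *
npose()"; python3 -m inch '[[[-1,0,1.8],0,1],[[0,0,0],0,1]]' |sed -n 4p;python3 -c "
from h import *
npose()
p,P=tilt(True,15);x,l,z=edge(P,p);pp=p.astype(int);w=(pp.min(-1)>120)&(abs(l)<20)&(abs(x)<36)&(z>20)&(z<60);print('white z',np.percentile(z[w],[5,50,95]))
for a in range(-35,36,10): 
  k=w&(abs(x-a)<5);print(a,np.median(z[k]).round(1) if k.any() else None)"
```

```text
contact_force: [-4.2, 1.2, -3.8]
t 11.55 tcp h -21.8 l 0.6 v 12.7 | nest x -13.0 z 21.6 F [-4.2  1.2 -3.8] op 0.0545 g 56
contact_force: [-7.5, 0.8, -4.2]
t 11.75 tcp h -21.7 l 0.6 v 10.5 | nest x -14.0 z 19.7 F [-7.5  0.8 -4.2] op 0.0549 g 55
tilt 28.3 n 10140/11429 h [-35.4   8.8] v [15.3 39.1]
white z [28.96830388 30.11748872 31.2011973 ]
-35 30.4
-25 30.2
-15 30.2
-5 30.1
5 30.0
15 30.0
25 29.9
35 None
```

```bash
python3 -m inch '[[[0.5,0,1.2],0,1],[[0,0,0],0,1]]' 20|sed -n 4p;python3 -c "
from h import *
npose()"; python3 -m inch '[[[0,0,1.2],0,1],[[0,0,0],0,1]]' |sed -n 4p;python3 -c "
from h import *
npose()
p,P=tilt(True,15);x,l,z=edge(P,p);pp=p.astype(int);w=(pp.min(-1)>120)&(abs(l)<20)&(abs(x)<36)&(z>20)&(z<60);print('white z',np.percentile(z[w],[5,50,95]))
b=(pp[...,2]>pp[...,0]+20)&(abs(l)<34)&(abs(x)<50)&(z>28)&(z<40);print('brown x',np.percentile(x[b],[1,2,5]),'l',np.percentile(l[b],[1,50,99]))"
```

```text
contact_force: [-6.2, 0.7, -0.1]
t 12.00 tcp h -21.5 l 0.7 v 10.1 | nest x -14.1 z 19.2 F [-6.2  0.7 -0.1] op 0.0551 g 56
contact_force: [-10.0, 0.4, 4.8]
t 12.20 tcp h -21.3 l 0.8 v 9.6 | nest x -14.1 z 18.6 F [-10.    0.4   4.8] op 0.0548 g 56
tilt 28.3 n 9790/11045 h [-33.7   9.2] v [15.3 38.3]
white z [28.03161344 29.16203445 30.25070341]
brown x [-42.10554216 -41.89748721 -41.25822154] l [-27.56735496   0.23424518  27.91059031]
```

```bash
python3 -m inch '[[[0,0,0],0,0.3],[[0,0,0],0,0.25],[[0,0,0],0,0.2],[[0,0,0],0,0.2]]'|sed -n 2,6p;python3 -c "
from h import *
npose()
p,P=tilt(True,15);x,l,z=edge(P,p);pp=p.astype(int);w=(pp.min(-1)>120)&(abs(l)<20)&(abs(x)<36)&(z>20)&(z<60);print('white z',np.percentile(z[w],[5,50,95]))
for a in range(-35,36,10): 
  k=w&(abs(x-a)<5);print(a,np.median(z[k]).round(1) if k.any() else None)
b=(pp[...,2]>pp[...,0]+20)&(abs(l)<34)&(abs(x)<50)&(z>28)&(z<40);print('brown x',np.percentile(x[b],[1,2,5]),'l',np.percentile(l[b],[1,50,99]))"
```

```text
ee_pos: [0.5426, 0.1725, 0.0703]
tool_rot: [0.036, 0.999, -0.0, -0.002]
contact_force: [-8.3, -0.6, 0.9]
opening: 0.0686
grasp_force: 0.0
t 12.65 tcp h -21.6 l 0.7 v 9.0 | nest x -14.7 z 18.3 F [-8.3 -0.6  0.9] op 0.0686 g 0
tilt 28.4 n 9038/10237 h [-29.7   9.9] v [15.3 36.7]
white z [26.23781719 27.34983282 28.43229684]
-35 27.4
-25 27.4
-15 27.3
-5 27.3
5 27.3
15 27.4
25 27.3
35 None
brown x [-42.2563062  -42.0392269  -41.46054019] l [-27.88972697   0.04552969  27.826121  ]
```

Tray is home: domino plane uniform at z≈27.35 along the length, tilt 28.4°, lateral ±27.9, which puts my floor height 0.65 mm low. I back off and fetch the spacer.

```bash
sed -i 's/61.3\]/60.6]/' h.py; python3 -m inch '[[[2,0,-3],0,0.2],[[0,0,-25],0,0.2],[[0,0,-45],0,0],[[0,0,-45],0,0],[[0,0,-30],0,0],[[0,0,0],0,0]]'|sed -n 2,4p;python3 -c "
from h import *
npose();p,P=tilt(True,15)
go(.412,-.276,.2,67.6)"
```

```text
ee_pos: [0.5469, 0.1728, 0.2265]
tool_rot: [0.036, 0.999, 0.001, 0.008]
contact_force: [0.7, -0.0, -0.1]
t 13.30 tcp h -17.4 l 1.3 v 165.9 | nest x 64.3 z 153.9 F [ 0.7 -0.  -0.1] op 0.0852 g 0
tilt 28.5 n 2540/2878 h [-30.8  14.7] v [15.2 40. ]
t 13.35 tcp [545.2 172.6 223. ] yaw 85.8 j6 -1.40 | turn 0.318 shift [ -47.6 -465.6   21.4]
```

```bash
python3 -m inch '[[[0,0,0],0.106,0],[[0,0,0],0.106,0],[[0,0,0],0.106,0],[[-4,-30,0],0,0],[[-5,-46,0],0,0],[[-5,-46,0],0,0],[[-5,-46,0],0,0],[[-5,-46,0],0,0],[[-5,-46,0],0,0],[[-5,-46,0],0,0],[[-5,-46,5],0,0],[[-5,-46,5],0,0]]' >/dev/null
python3 -m inch '[[[-3,-40,6],0,0],[[-2,-27,6],0,0],[[0,0,0],0,0],[[0,0,0],0,0]]'|sed -n 2,4p
python3 - <<'E'
from h import *
p,P=grab("wrist");pp=p.astype(int);cv2.imwrite("pics/w5.png",p)
k=(pp[...,1]>pp[...,2]+25)&(pp[...,1]>pp[...,0]+25)&(P[...,2]>.010)&(P[...,2]<.022)
r=rect(P,k);print(r,k.sum(),np.median(P[k][:,2]))
yaw=r[2] if r[1][0]>r[1][1] else r[2]-90
c=r[0]/1e3-.009*np.array([np.cos(np.radians(yaw)),np.sin(np.radians(yaw))])
go(c[0],c[1],.003,yaw+90)
E
```

```text
ee_pos: [0.41, -0.2761, 0.1956]
tool_rot: [0.195, 0.981, 0.001, -0.001]
contact_force: [-0.3, 0.2, -1.1]
(array([ 445.5, -289.8]), array([55.6, 80.3]), 68.53726959228516) 4292 0.014714514769152282
t 15.00 tcp [ 410.4 -275.5  196. ] yaw 67.6 j6 -2.02 | turn -0.016 shift [-29.1  -0.6 193. ]
```

```bash
python3 -m inch '[[[-8,0,35],-0.016,0],[[-9,-0.5,45],0,0],[[-9,0,45],0,0],[[-3,0,40],0,0],[[0,0,18],0,0],[[0,0,9],0,0],[[0,0,0],0,0]]'|sed -n 2,4p
python3 -c "
from h import *
s=read_state();print(s['ee_pos'])"
python3 -m inch '[[[0,0,0],0,1],[[0,0,0],0,1],[[0,0,0],0,1],[[0,0,0],0,1],[[0,0,0],0,1],[[0,0,0],0,1]]' 30
python3 -m inch '[[[0,0,-4],0,1],[[0,0,-25],0,1],[[0,0,-45],0,1],[[0,0,-45],0,1],[[0,0,-45],0,1],[[0,0,-30],0,1],[[0,0,0],0,1]]'|sed -n 2,6p
python3 - <<'E'
from h import *
go(.5362,.1723,.18,85.7)
E
```

```text
ee_pos: [0.4371, -0.286, 0.0039]
tool_rot: [0.186, 0.983, 0.001, -0.001]
contact_force: [-0.4, -0.4, 0.1]
[ 0.43713156 -0.28602394  0.00391787]
time: 16.3
ee_pos: [0.4383, -0.2884, 0.0065]
tool_rot: [0.186, 0.982, -0.001, 0.001]
contact_force: [0.5, 1.2, 7.6]
opening: 0.0547
grasp_force: 31.7
ee_pos: [0.4394, -0.2897, 0.2048]
tool_rot: [0.186, 0.982, -0.003, 0.005]
contact_force: [-0.2, 0.4, -0.1]
opening: 0.0549
grasp_force: 32.0
t 17.00 tcp [ 439.4 -289.7  204.8] yaw 68.5 j6 -2.01 | turn -0.300 shift [-61.7 468.2  21.8]
```

```bash
python3 -m inch '[[[0,0,0],-0.1,1],[[0,0,0],-0.1,1],[[0,0,0],-0.1,1],[[-4,30,0],0,1],[[-6,46,0],0,1],[[-6,46,0],0,1],[[-6,46,0],0,1],[[-6,46,0],0,1],[[-6,46,0],0,1],[[-6,46,0],0,1],[[-6,46,0],0,1],[[-6,46,0],0,1]]' >/dev/null
python3 -m inch '[[[-6,40,8],0,1],[[-4,29,10],0,1],[[0,0,10],0,1],[[0,0,0],0,1],[[0,0,0],0,1]]'|sed -n 2,4p
python3 - <<'E'
from h import *
go(.5392,.1721,.15,85.7);npose();p,P=tilt(False);cv2.imwrite("pics/w6.png",p)
E
```

```text
ee_pos: [0.5334, 0.1727, 0.17]
tool_rot: [0.038, 0.999, -0.0, -0.001]
contact_force: [0.4, -0.5, -0.5]
t 18.70 tcp [533.4 172.7 170. ] yaw 85.7 j6 -1.40 | turn -0.001 shift [-5.9 -0.2 20. ]
t 18.70 tcp h -30.8 l 0.2 v 109.4 | nest x 25.4 z 110.8 F [ 0.4 -0.5 -0.5] op 0.0549 g 32
tilt -0.3 n 15845/16937 h [-63.1  15.1] v [116.3 118.8]
```

```bash
python3 -m inch '[[[-6,0,10],0,1],[[0,0,8],0,1],[[0,0,4],0,1],[[0,0,3],0,1],[[0,0,0],0,1]]' |sed -n 2,4p
python3 -m inch '[[[0,0,3],0,1],[[0,0,3],0,1],[[0,0,3],0,1],[[0,0,0],0,1]]' |sed -n 2,4p
python3 -m inch '[[[0,0,3],0,1],[[0,0,2],0,1],[[0,0,0],0,1]]' |sed -n 2,5p
python3 - <<'E'
from h import *
npose();tilt(False)
E
```

```text
ee_pos: [0.54, 0.173, 0.146]
tool_rot: [0.037, 0.999, -0.0, 0.0]
contact_force: [-1.5, -0.7, 3.6]
ee_pos: [0.5397, 0.1734, 0.1373]
tool_rot: [0.037, 0.999, 0.0, -0.0]
contact_force: [-4.5, 0.2, 5.6]
ee_pos: [0.5397, 0.1735, 0.1324]
tool_rot: [0.037, 0.999, 0.0, -0.0]
contact_force: [-4.8, 0.7, 5.9]
opening: 0.0548
t 19.95 tcp h -24.6 l 1.4 v 71.8 | nest x 12.8 z 74.8 F [-4.8  0.7  5.9] op 0.0548 g 39
tilt 20.4 n 16721/17182 h [-55.1  10.1] v [70.9 95.6]
```

```bash
python3 -m inch '[[[0,-1,3],0,1],[[0,0,3],0,1],[[0,0,0],0,1]]' |sed -n 4,4p
cat >> h.py <<'E'
def part(n="",lo=20,hi=120):
    "pose of the slab nearest the tool, in nest coords"
    npose();p,P=tilt(False,15);x,l,z=edge(P,p);return p,P,x,l,z
E
python3 - <<'E'
from h import *
p,P,x,l,z=part();pp=p.astype(int)
k=(pp[...,1]>pp[...,2]+20)&(pp[...,1]>pp[...,0]+20)&(z>50)&(abs(l)<40)
print("x",np.percentile(x[k],[1,3,99]),"l",np.percentile(l[k],[1,99]),"z",np.percentile(z[k],[5,50,95]),"topface z",np.percentile(z[k&(abs(l)<20)],[10,50,90]))
E
```

```text
contact_force: [-4.0, 2.8, 6.5]
t 20.30 tcp h -24.4 l 1.1 v 66.0 | nest x 10.2 z 69.6 F [-4.   2.8  6.5] op 0.0550 g 41
tilt 28.2 n 16378/17862 h [-53.1   6.3] v [62. 94.]
x [-16.73853862 -15.09414415  50.77997175] l [-26.63758462  27.6056964 ] z [78.54428821 79.65664332 80.76478561] topface z [78.80613985 79.6613907  80.51596322]
```

```bash
python3 -m inch '[[[0,0,1],0,1],[[2,0,-4],0,1],[[1.4,-0.5,-3],0,1],[[5,0,2.5],0,1],[[6,0,3.3],0,1],[[6,0,3.3],0,1],[[3.5,0,2],0,1],[[0,0,0],0,1],[[0,0,0],0,1]]' |sed -n 4,4p
python3 - <<'E'
from h import *
p,P,x,l,z=part();pp=p.astype(int)
k=(pp[...,1]>pp[...,2]+20)&(pp[...,1]>pp[...,0]+20)&(z>50)&(abs(l)<40)
print("x",np.percentile(x[k],[1,3,99]),"l",np.percentile(l[k],[1,99]),"z",np.percentile(z[k],[5,50,95]))
for a in (-30,-10,10,25):
    q=l[k&(abs(x-a)<4)];print(a,np.percentile(q,[1,99]).round(1))
E
```

```text
contact_force: [-0.3, 0.7, -0.8]
t 21.25 tcp h -48.3 l -0.2 v 59.9 | nest x -13.7 z 75.7 F [-0.3  0.7 -0.8] op 0.0549 g 40
tilt 27.5 n 16391/17350 h [-77.  -17.5] v [56.3 87.7]
x [-40.51692007 -38.91780638  26.91276732] l [-27.9546027   26.28586043] z [84.57907606 85.81671003 87.06450892]
-30 [-28.1  26.2]
-10 [-27.8  26.1]
10 [-27.8  26.4]
25 [-27.9  26.7]
```

```bash
python3 -m inch '[[[-2.4,0.8,4.4],0,1],[[-3.8,0,7],0,1],[[-3.8,0,7],0,1],[[-3.4,0,6.1],0,1],[[0,0,0],0,1]]' |sed -n 4p
python3 -c "
from h import *
npose();tilt(False,15)"
python3 -m inch '[[[-1.9,0,3.5],0,1],[[0,0,0],0,1]]' |sed -n 4p
python3 -c "
from h import *
p,P,x,l,z=part();pp=p.astype(int)
k=(pp[...,1]>pp[...,2]+20)&(pp[...,1]>pp[...,0]+20)&(abs(l)<40)&(z>35)
print('x',np.percentile(x[k],[1,3,99]),'l',np.percentile(l[k],[1,99]),'z',[np.median(z[k&(abs(x-a)<4)]).round(1) for a in (-35,-20,0,20)])"
```

```text
contact_force: [0.6, -0.3, 0.5]
t 21.80 tcp h -34.6 l 0.3 v 34.4 | nest x -13.9 z 46.8 F [ 0.6 -0.3  0.5] op 0.0549 g 40
tilt 27.6 n 16622/17872 h [-63.9  -3.7] v [29.9 62.2]
contact_force: [0.4, -0.1, -0.1]
t 22.05 tcp h -33.0 l 0.5 v 31.6 | nest x -13.8 z 43.6 F [ 0.4 -0.1 -0.1] op 0.0547 g 40
tilt 27.6 n 16551/17970 h [-62.2  -2.2] v [27.5 59.4]
x [-40.71773134 -39.07623892  26.81050212] l [-27.20223922  27.08252765] z [np.float64(54.2), np.float64(53.9), np.float64(53.5), np.float64(53.2)]
```

```bash
cat > g.py <<'E'
from h import *
p,P,x,l,z=part();pp=p.astype(int)
k=(pp[...,1]>pp[...,2]+20)&(pp[...,1]>pp[...,0]+20)&(abs(l)<40)&(z>35)
print('x',np.percentile(x[k],[1,3]).round(1),'l',np.percentile(l[k],[1,99]).round(1),'z',[float(np.median(z[k&(abs(x-a)<4)]).round(1)) for a in (-35,-20,0,20)])
E
python3 -m inch '[[[-1.4,0,2.6],0,1],[[0,0,0],0,1]]' |sed -n 4p
python3 -m inch '[[[-0.7,0,1.3],0,1],[[0,0,0],0,1]]' |sed -n 4p
python3 g.py
python3 -m inch '[[[-0.4,0,0.8],0,1],[[0,0,0],0,1]]' |sed -n 4p
python3 g.py
```

```text
contact_force: [0.6, 0.3, 0.6]
contact_force: [-0.0, 0.9, -0.8]
t 22.50 tcp h -31.0 l 0.5 v 27.9 | nest x -13.8 z 39.3 F [-0.   0.9 -0.8] op 0.0550 g 40
tilt 27.5 n 16434/18077 h [-59.9  -0.1] v [24.1 55.6]
x [-40.7 -39.1] l [-27.2  27.1] z [49.9, 49.7, 49.3, 48.9]
contact_force: [-0.3, -1.3, 0.6]
t 22.75 tcp h -30.5 l 0.6 v 27.3 | nest x -13.7 z 38.6 F [-0.3 -1.3  0.6] op 0.0551 g 40
tilt 27.7 n 16413/18114 h [-59.3   0.4] v [23.5 55.1]
x [-40.5 -38.9] l [-27.2  27.1] z [49.1, 48.8, 48.5, 48.2]
```

```bash
python3 -m inch '[[[-0.4,0,0.8],0,1],[[0,0,0],0,1]]' |sed -n 4p
python3 -m inch '[[[-0.2,0,0.6],0,1],[[0,0,0],0,1]]' |sed -n 4p
python3 g.py
python3 -m inch '[[[0,0,0],0,0.3],[[0,0,0],0,0.25],[[0,0,0],0,0.2],[[0,0,0],0,0.2]]'|sed -n 4,6p
python3 g.py
```

```text
contact_force: [-3.3, 0.3, 3.1]
contact_force: [-5.7, -1.4, 8.2]
t 23.20 tcp h -30.2 l 0.6 v 26.6 | nest x -13.8 z 37.8 F [-5.7 -1.4  8.2] op 0.0548 g 41
tilt 28.6 n 16432/18116 h [-58.9   0.3] v [22.2 54.8]
x [-40.8 -39.1] l [-27.1  27.1] z [48.0, 48.0, 48.0, 48.0]
contact_force: [0.5, 0.1, -0.3]
opening: 0.0684
grasp_force: 0.0
t 23.65 tcp h -29.9 l 0.5 v 25.7 | nest x -13.9 z 36.8 F [ 0.5  0.1 -0.3] op 0.0684 g 0
tilt 28.6 n 16638/18342 h [-59.2  -0.1] v [22.1 54.7]
x [-41.1 -39.5] l [-27.2  27.2] z [48.0, 48.0, 48.0, 48.0]
```

Spacer home: top plane uniformly at 48.0, tilt 28.6°, square. Now the lid.

```bash
python3 -m inch '[[[0,0,-4],0,0.2],[[0,0,-25],0,0.2],[[0,0,-45],0,0],[[0,0,-45],0,0],[[0,0,-15],0,0],[[0,0,0],0,0]]'|sed -n 2,4p;python3 -c "
from h import *
npose();p,P=tilt(False,15)
go(.425,-.122,.2,106.5)"
```

```text
ee_pos: [0.5363, 0.1732, 0.2239]
tool_rot: [0.037, 0.999, 0.0, 0.003]
contact_force: [0.6, 0.2, -0.3]
t 24.30 tcp h -28.0 l 0.9 v 163.3 | nest x 53.8 z 156.7 F [ 0.6  0.2 -0.3] op 0.0858 g 0
tilt 28.5 n 5168/6398 h [-59.5   9.9] v [22.2 59.9]
t 24.35 tcp [534.7 173.  221. ] yaw 85.7 j6 -1.40 | turn -0.363 shift [ 189.  -251.7   20.7]
```

```bash
python3 -m inch '[[[0,0,0],-0.121,0],[[0,0,0],-0.121,0],[[0,0,0],-0.121,0],[[21,-28,0],0,0],[[24,-32,3],0,0],[[24,-32,3],0,0],[[24,-32,3],0,0],[[24,-32,3],0,0],[[24,-32,3],0,0],[[24,-32,3],0,0],[[24,-32,3],0,0],[[0,0,0],0,0]]' >/dev/null
python3 -m inch '[[[0,0,0],0,0],[[0,0,0],0,0]]'|sed -n 2,4p
python3 - <<'E'
from h import *
p,P=grab("wrist")
k=(P[...,2]>.007)&(P[...,2]<.022)&(np.hypot(P[...,0]-.4583,P[...,1]+.1125)<.055)
r=rect(P,k);print(r,k.sum(),np.median(P[k][:,2]))
yaw=r[2] if r[1][0]>r[1][1] else r[2]-90
c=r[0]/1e3-.009*np.array([np.cos(np.radians(yaw)),np.sin(np.radians(yaw))])
go(c[0],c[1],.002,yaw+90)
E
```

```text
ee_pos: [0.4243, -0.1211, 0.1981]
tool_rot: [-0.144, 0.99, 0.001, -0.001]
contact_force: [0.9, 0.0, -0.6]
(array([ 458.8, -112.2]), array([81. , 56.1]), 16.759014129638672) 4266 0.012867840652827617
t 25.80 tcp [ 424.6 -121.   198.5] yaw 106.6 j6 -2.41 | turn -0.003 shift [-26.5  -1.7 196.5]
```

```bash
python3 -m inch '[[[-8,-0.5,35],0,0],[[-9,-0.5,45],0,0],[[-9,-0.7,45],0,0],[[-1,0,40],0,0],[[0,0,20],0,0],[[0,0,10],0,0],[[0,0,0],0,0]]'|sed -n 2,4p
python3 -m inch '[[[0,0,0],0,1],[[0,0,0],0,1],[[0,0,0],0,1],[[0,0,0],0,1],[[0,0,0],0,1],[[0,0,0],0,1]]' 30
python3 -m inch '[[[0,0,-4],0,1],[[0,0,-25],0,1],[[0,0,-45],0,1],[[0,0,-45],0,1],[[0,0,-45],0,1],[[0,0,-35],0,1],[[0,0,0],0,1]]'|sed -n 2,6p
python3 - <<'E'
from h import *
go(.5392,.1721,.17,85.7)
E
```

```text
ee_pos: [0.4504, -0.115, 0.0033]
tool_rot: [-0.144, 0.99, 0.001, -0.001]
contact_force: [-0.2, 0.5, 1.1]
time: 27.1
ee_pos: [0.4526, -0.1169, 0.0062]
tool_rot: [-0.144, 0.99, -0.001, 0.001]
contact_force: [-0.6, 1.3, 6.5]
opening: 0.0546
grasp_force: 31.3
ee_pos: [0.4543, -0.1181, 0.2101]
tool_rot: [-0.144, 0.99, -0.004, 0.005]
contact_force: [0.8, 0.1, 0.3]
opening: 0.0548
grasp_force: 32.1
t 27.80 tcp [ 454.3 -118.1  210.1] yaw 106.5 j6 -2.37 | turn 0.363 shift [-62.4 296.   39.2]
```

```bash
python3 -m inch '[[[0,0,0],0.121,1],[[0,0,0],0.121,1],[[0,0,0],0.121,1],[[-7,32,0],0,1],[[-8,38,0],0,1],[[-8,38,0],0,1],[[-8,38,0],0,1],[[-8,38,0],0,1],[[-8,38,5],0,1],[[-8,38,10],0,1],[[-7,36,15],0,1],[[0,0,9],0,1]]' >/dev/null
python3 -m inch '[[[0,0,0],0,1],[[0,0,0],0,1]]'|sed -n 4p
python3 - <<'E'
from h import *
go(.5402,.1721,.15,85.7);npose();p,P=tilt(False)
E
```

```text
contact_force: [0.1, 0.2, -0.5]
t 29.20 tcp [534.7 173.4 164.2] yaw 85.7 j6 -1.40 | turn -0.000 shift [-5.6 -0.9 14.2]
t 29.20 tcp h -29.5 l 1.0 v 103.6 | nest x 23.7 z 105.1 F [ 0.1  0.2 -0.5] op 0.0548 g 32
tilt -0.2 n 15477/16464 h [-61.7  16.5] v [108.8 111.4]
```

```bash
python3 -m inch '[[[-6,-1,7],0,1],[[0,0,6],0,1],[[0,0,4],0,1],[[0,0,0],0,1]]' |sed -n 2,4p
python3 -m inch '[[[0,0,3],0,1],[[0,0,3],0,1],[[0,0,3],0,1],[[0,0,0],0,1]]' |sed -n 2,4p
python3 -m inch '[[[0,0,3],0,1],[[0,0,3],0,1],[[0,0,3],0,1],[[0,0,0],0,1]]' |sed -n 2,5p
python3 - <<'E'
from h import *
npose();tilt(False)
E
```

```text
ee_pos: [0.541, 0.1722, 0.1472]
tool_rot: [0.038, 0.999, -0.0, -0.0]
contact_force: [-0.1, -0.3, 1.3]
ee_pos: [0.5408, 0.1731, 0.1392]
tool_rot: [0.037, 0.999, 0.0, -0.0]
contact_force: [-4.9, 1.0, 6.2]
ee_pos: [0.5407, 0.1732, 0.1301]
tool_rot: [0.037, 0.999, 0.0, -0.0]
contact_force: [-4.5, -0.1, 6.0]
opening: 0.0545
t 30.45 tcp h -23.6 l 1.2 v 69.5 | nest x 12.6 z 72.3 F [-4.5 -0.1  6. ] op 0.0545 g 40
tilt 24.8 n 16209/16968 h [-52.7  10.6] v [64.3 93.9]
```

```bash
cat > lid.py <<'E'
import sys
from h import *
zm=float(sys.argv[1])
p,P,x,l,z=part();pp=p.astype(int)
k=(abs(l)<34)&(z>zm)&(z<zm+25)&(x<55)&(pp[...,2]>pp[...,0]+6)&(pp[...,2]<245)
print('x',np.percentile(x[k],[1,3,99]).round(1),'l',np.percentile(l[k],[1,99]).round(1),'z',[float(np.median(z[k&(abs(l)<22)&(abs(x-a)<4)]).round(1)) for a in (-35,-20,0,20)])
E
python3 -m inch '[[[0,-0.5,2],0,1],[[0,0,2],0,1],[[0,0,0],0,1]]' |sed -n 4,4p
python3 lid.py 60
```

```text
contact_force: [-5.0, 1.1, 7.0]
t 30.80 tcp h -23.4 l 1.1 v 65.8 | nest x 11.0 z 69.0 F [-5.   1.1  7. ] op 0.0546 g 41
tilt 29.9 n 15882/20271 h [-50.9   8.3] v [58.8 92.9]
x [-16.6 -15.   51.9] l [-26.8  27.8] z [nan, 75.9, 76.3, 77.1]
  return _methods._mean(a, axis=axis, dtype=dtype,
  ret = ret.dtype.type(ret / rcount)
```

```bash
python3 -m inch '[[[2,0,-4],0,1],[[1.4,-0.5,-3],0,1],[[5,0,2.5],0,1],[[6,0,3.3],0,1],[[6,0,3.3],0,1],[[3.5,0,2],0,1],[[0,0,0],0,1],[[0,0,0],0,1]]' |sed -n 4,4p
python3 lid.py 65
```

```text
contact_force: [-0.1, -0.1, -0.2]
t 31.65 tcp h -47.2 l -0.2 v 60.7 | nest x -12.3 z 75.9 F [-0.1 -0.1 -0.2] op 0.0547 g 41
tilt 27.5 n 16023/17156 h [-75.1 -14.4] v [54.8 86.6]
x [-39.6 -38.   29. ] l [-28.   26.5] z [84.2, 83.9, 83.8, 83.0]
```

```bash
python3 -m inch '[[[-2.4,0.8,4.4],0,1],[[-2.9,0,5.3],0,1],[[-2.4,0,4.4],0,1],[[0,0,0],0,1]]' |sed -n 4p
python3 lid.py 55
python3 -m inch '[[[-1.2,0,2.2],0,1],[[0,0,0],0,1]]' |sed -n 4p
python3 lid.py 55
```

```text
contact_force: [-0.1, -0.8, -1.2]
t 32.10 tcp h -39.7 l 0.5 v 45.5 | nest x -13.0 z 59.0 F [-0.1 -0.8 -1.2] op 0.0547 g 41
tilt 27.4 n 15989/17376 h [-67.7  -6.9] v [39.7 71.4]
x [-40.5 -39.   28.2] l [-27.4  27.2] z [67.3, 67.0, 66.8, 66.0]
contact_force: [0.2, -0.8, -0.4]
t 32.35 tcp h -38.2 l 0.6 v 44.3 | nest x -12.3 z 57.2 F [ 0.2 -0.8 -0.4] op 0.0547 g 41
tilt 27.4 n 15991/17475 h [-66.2  -5.4] v [38.5 70.2]
x [-40.  -38.4  28.9] l [-27.3  27.4] z [65.5, 65.2, 65.0, 64.3]
```

```bash
python3 -m inch '[[[-0.8,0,1.6],0,1],[[0,0,0],0,1]]' |sed -n 4p
python3 -m inch '[[[-0.4,0,0.8],0,1],[[0,0,0],0,1]]' |sed -n 4p
python3 lid.py 52
python3 -m inch '[[[-0.2,0,0.6],0,1],[[0,0,0],0,1]]' |sed -n 4p
python3 lid.py 52
```

```text
contact_force: [0.3, -0.1, -1.3]
contact_force: [-1.5, 0.1, 1.9]
t 32.80 tcp h -37.1 l 0.7 v 42.1 | nest x -12.4 z 54.8 F [-1.5  0.1  1.9] op 0.0544 g 41
tilt 28.0 n 16226/17520 h [-72.7  -4.6] v [32.4 68.3]
x [-39.9 -38.4  28.8] l [-27.2  27.4] z [62.8, 62.7, 62.6, 62.2]
contact_force: [-3.0, 0.1, 3.7]
t 33.05 tcp h -37.0 l 0.7 v 41.7 | nest x -12.5 z 54.3 F [-3.   0.1  3.7] op 0.0543 g 41
tilt 28.7 n 16214/17544 h [-71.4  -4.8] v [31.8 68.1]
x [-40.1 -38.6  28.6] l [-27.2  27.4] z [62.0, 62.0, 62.3, 62.0]
```

Lid flat at 62.0 with light contact force. I release it, retract and check.

```bash
python3 -m inch '[[[0,0,0],0,0.3],[[0,0,0],0,0.25],[[0,0,0],0,0.2],[[0,0,0],0,0.2]]'|sed -n 4,6p
python3 lid.py 52
python3 -m inch '[[[0,0,-4],0,0.2],[[0,0,-25],0,0.2],[[0,0,-45],0,0],[[0,0,-45],0,0],[[0,0,0],0,0],[[0,0,0],0,0]]'|sed -n 2,4p
python3 lid.py 52
python3 - <<'E'
from h import *
p,P=grab("top");q=p[100:310,120:570];cv2.imwrite("pics/end.png",cv2.resize(q,None,fx=1.75,fy=1.75,interpolation=cv2.INTER_CUBIC))
p,P=grab("wrist");cv2.imwrite("pics/endw.png",p)
E
```

```text
contact_force: [-0.3, 0.3, 0.2]
opening: 0.0684
grasp_force: 0.0
t 33.50 tcp h -36.8 l 0.6 v 41.3 | nest x -12.4 z 53.9 F [-0.3  0.3  0.2] op 0.0684 g 0
tilt 28.6 n 16538/17782 h [-71.6  -4.9] v [31.9 68.1]
x [-41.2 -39.6  28.6] l [-27.3  27.4] z [62.0, 62.1, 62.3, 62.0]
ee_pos: [0.5284, 0.1737, 0.2228]
tool_rot: [0.037, 0.999, 0.0, 0.002]
contact_force: [-0.1, -0.3, -0.8]
t 34.15 tcp h -35.9 l 0.8 v 162.2 | nest x 46.3 z 159.6 F [-0.1 -0.3 -0.8] op 0.0853 g 0
tilt 28.5 n 5729/6778 h [-71.9  12.9] v [31.8 78. ]
x [-231.  -229.2   37.5] l [-28.1  27.7] z [62.0, 62.1, 62.3, 62.0]
```

View pics/endw.png

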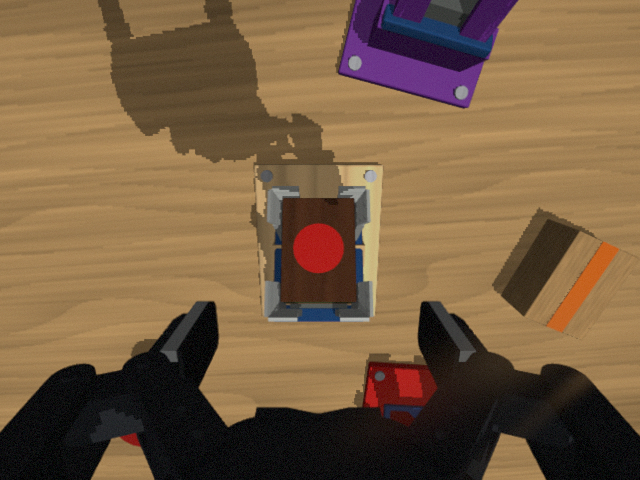

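The lid, at (318,250), lies flat and square between the guides with its red disc up, and the gripper is clear. Handing in.

```bash
python3 -c "
from plant import workorder
print(workorder.finish_job())"
```

```text
the job is handed in; nothing more can be done
None
```

The gift set is in the nest and handed in at about 34 s: tray, spacer and lid went in in that order and lie flat and square at home height; the tray settled the last 2 mm or so on release, and I never touched the jar, tape or carton.

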